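# Register a bar blank in the drilling jig

## Task

Lay the loose aluminium bar flat on the bed of the drilling jig, press its long side flush against the fence, then slide it along the fence until its end bears on the end stop, and leave it there touching both. Press with at least 4 N each time so that it really seats, but gently: the end stop is only friction-held and its setting must not shift, and the fence must not be rammed. Leave the other things on the bench alone.

Things in the scene. Friction and masses are not known exactly. Their poses are not given: they have to be found in the camera images.
- bar: The loose blank: a plain aluminium flat bar, 32 mm wide (its x) by 120 mm long (its y) by 16 mm thick (z), about 0.17 kg. Both ends are alike and either may go to the stop. Origin: centre of the underside. It starts flat on the bench, at any yaw.
- jig: The drilling jig, fixed to the bench: a dark steel bed plate whose top is flat and 20 mm above the bench. Origin on the bench level; in the jig's axes the bed spans x -80 to +60 mm and y -125 to +125 mm. It carries the fence on its +x side and the end stop towards +y; the rest of the bed is free. Jig x points from the open side to the fence, jig y from the open end to the stop.
- fence: The fence: a fixed aluminium strip on the bed, along jig y, 20 mm deep, 16 mm high (top 36 mm above the bench). Origin: on its working face at bed level, at jig x = +34 mm, y = 0; the face looks to jig -x and runs from jig y -75 to +50 mm. A bar seated on it has its centre at jig x = +18 mm. Same axes as the jig.
- stop: The end stop: steel block 38 mm (x) by 28 mm (y) by 18 mm high, black thumb knob on top (18 mm across, top 50 mm above the bench), in a slot along jig y. Held by friction only: slips at about 20 N. Its setting varies (face at jig y +45 to +75 mm). Origin: on its working face at bed level, at jig x = +13 mm; the face looks to jig -y; the block spans jig x -6 to +32 mm. Axes as the jig.
- stop_face (a point): Point on the working face of the end stop, at bed level (same place as the stop's origin). Same axes as the jig. A seated bar has its centre 60 mm from it along jig -y.
- spray_can: Bystander: spray can, 58 mm diameter, 190 mm tall. Origin: centre of its base.
- pine_block: Bystander: pine block 50 x 130 x 40 mm high. Origin: centre of its underside.
- mug: Bystander: white mug, 80 mm diameter, 90 mm tall. Origin: centre of its base.
- screwdriver: Bystander: black-handled screwdriver lying on the bench. Origin: centre of its underside.

How it is judged:
On the way, in this order (a step that is already met when the one before it is completed fails the run):
1. the bar lies flat on the bed and its long side is pressed flush on the fence (gap within 1.5 mm, within 1 degree) with at least 4 N, held for 0.2 s (z of bar in the frame of jig between 0.017 and 0.023 m and angle between bar's own z axis and vertical below 0.05 rad and x of bar in the frame of jig between 0.0163 and 0.0205 m and angle between the y axis of bar and the y axis of jig, either way round below 0.02 rad and contact force between bar and fence above 4 N), for 0.2 s.
2. then, still flush with the fence, its end is pressed on the end stop with at least 4 N, held for 0.2 s (z of bar in the frame of jig between 0.017 and 0.023 m and angle between bar's own z axis and vertical below 0.05 rad and x of bar in the frame of jig between 0.0163 and 0.0205 m and angle between the y axis of bar and the y axis of jig, either way round below 0.02 rad and y of bar in the frame of stop_face between -0.0617 and -0.0575 m and contact force between bar and stop above 4 N), for 0.2 s.
At the end, for the whole second after the job is handed in: The bar lies flat and still on the jig's bed, its long side within 1.5 mm of the fence and parallel to it within 1 degree, its end within 1.5 mm of the end stop's face, and the end stop is within 2 mm of its original setting (z of bar in the frame of jig between 0.017 and 0.023 m and angle between bar's own z axis and vertical below 0.05 rad and x of bar in the frame of jig between 0.0163 and 0.0205 m and angle between the y axis of bar and the y axis of jig, either way round below 0.02 rad and y of bar in the frame of stop_face between -0.0617 and -0.0575 m and distance of stop_face from where it was at the start of the episode below 0.002 m and linear speed of bar below 0.01 m/s); the robot touches nothing.
It fails at once if the end stop is shoved more than 2 mm out of its setting (it slips at about 20 N) (distance of stop_face from where it was at the start of the episode above 0.002 m).
It fails at once if the bar is rammed on the fence with more than 40 N (contact force between bar and fence above 40 N).
It fails at once if a bystander (spray can, pine block, mug, screwdriver) is moved more than 20 mm (distance of any of spray_can, pine_block, mug, screwdriver from where it was at the start of the episode above 0.02 m).
It also fails if it takes over 64 s, if anything falls off the work surface, if the arm or the gripper's body presses on something with over 40 N, if the wrist force passes 120 N, or if a joint passes its speed limit or range.

## Robot

A 6-joint arm with a two-finger parallel gripper is mounted at the origin on the work surface. World frame = base frame: x ahead of the robot, y to its left, z up, the work surface at z = 0. Lengths are in m, angles in rad, forces in N, time in s.
With the tool pointing down it reaches from about 0.325 to 0.85 m from the base axis. Payload 15.5 kg.
Tool frame: the origin (TCP) lies at the very end of the fingers, on their centre line; the grasp point (between the pads) lies 19 mm behind it (grip_depth is the distance from the TCP to the grasp point, in m); z points along the fingers, y is the line along which they close (so a half turn about z gives the same grasp; the last joint's range is limited). The gripper opens to 91 mm and grips with 3 to 60 N. Pads are 32 mm wide; open, the fingers measure 118 mm over their backs; the gripper's body (76 mm by 178 mm) begins 60 mm behind the grasp point.
Start: joints at [-1.24, 0.494, 1.345, -0, 1.302, -0.096], TCP at [0.258, -0.569, 0.214] pointing down, gripper open.
Joint ranges: [-2.91, 2.91], [-0.82, 2.16], [0.22, 2.67], [-1.22, 4.37], [0.12, 2.79], [-3.08, 3.08]. Speed limits (rad/s): [1.89, 1.89, 2.57, 3.01, 3.01, 3.01].

## Interface

Orientations are given as a unit quaternion [x, y, z, w].
In Python, from rig import * gives the robot as it stands.
- The arm moves only by the shell command python3 -m handwheel 'ROWS' [FORCE]. ROWS is text: rows parted by semicolons, each of 7 numbers parted by spaces: the shift along the tool's x, y, z in units of 0.15 m (1.0 is 0.15 m), then the turn, a rotation vector about the tool's x, y, z in units of 180 degrees (1.0 is 180 degrees), then the opening, from -1 (shut) to 1 (fully open). In form: x y z rx ry rz hand; .... A call has 1 to 12 rows; each row shifts and turns the commanded pose from where the row before left it, along the tool's axes as they then stand; what a row does not reach is not made up. A row lasts 1/10 s, in which the tool goes at most 50 mm and 8.59 degrees, less where a joint would pass 70% of its speed; a pose out of reach is approached as far as the arm can. A call with a number of a shift or a turn outside -1 to 1 is refused whole. A call with a gripper value outside its range is refused whole. The fingers move at their own pace and stop on an object; FORCE is the grip in N (left out, the last holds). Time passes only in rows, so rows that do not move let the fingers close. It gives the time, the measured TCP pose, the force, the opening and the grip force at its end, in the units of the state.
- sense(): the state, without advancing time (a new reading comes with each control period).
- capture(name): name is "scene" or "top" or "wrist"; returns the picture (480x640x3 uint8, red, green, blue); there is no depth.
- camera_info(name): a dict with "fx", "fy", "cx", "cy" (pixels), "R" (3x3) and "t" (3): a world point X has camera coordinates R X + t. Camera axes: x right, y down, z forward; pixel columns grow to the right and rows downward; lengths in m; the calibration is good to about 2 mm. A picture is of the moment at which its call begins: read the wrist's pose just before it. camera_info takes no time and is no camera call; for the wrist camera it gives the pose at the moment of the call.
- job_done(): hands the job in; it is judged then, once.
The state is a dict: "time_s": time; "qpos": joint angles; "joint_vel": joint speeds; "joint_torque": joint torques, N m; "eef_pos": TCP position; "eef_rot": TCP orientation; "force": force on the tool from outside, world axes, zero at the start; "torque": the same for the moment, N m; "grip_width": finger opening in m; "gripper_force": force on a finger pad.
Only numpy, scipy, OpenCV 4.12 (cv2) and the standard library are available. Lean on these libraries where they do the work, as an engineer would, in place of code of your own. Each camera call takes 0.05 s, during which the arm holds its last target. There are 200 camera calls.

## Working session

There is one attempt and no reset: what is moved stays moved. The work goes in short steps, Python scripts to look and compute and a shell command to move; the robot and the scene stay as the last step left them, time stands still between calls to the robot, and variables do not carry over. Pictures are saved under pics/ and viewed, at most 11 in all, crops included, and the job is handed in when it is done.

```bash
mkdir -p pics; ls
python3 - <<'E'
from rig import *
import cv2
for n in ("top","scene"):
    im=capture(n); cv2.imwrite(f"pics/{n}0.png",im[:,:,::-1]); i=camera_info(n); print(n,i)
s=sense(); print(s)
E
```

```text
pics
top {'fx': 519.8648642115112, 'fy': 519.8648642115112, 'cx': 321.3393825799949, 'cy': 243.07333943918374, 'R': array([[ 0.02295418, -0.99969773,  0.0088061 ],
       [-0.98756478, -0.02404415, -0.15536308],
       [ 0.15552785, -0.00513036, -0.98781818]]), 't': array([-0.03416161,  0.65926218,  1.30343608])}
scene {'fx': 487.9670268513177, 'fy': 487.9670268513177, 'cx': 321.1330377753084, 'cy': 240.01664149667937, 'R': array([[-0.83085823,  0.55648167, -0.00166314],
       [ 0.39380911,  0.58586216, -0.70829366],
       [-0.39317807, -0.58914658, -0.70591595]]), 't': array([ 0.53829982, -0.2036637 ,  1.64893665])}
{'time_s': 0.1, 'qpos': array([-1.24047729e+00,  4.94131781e-01,  1.34605318e+00,  7.37449692e-06,
        1.30249513e+00, -9.55041179e-02]), 'joint_vel': array([ 0.00095748, -0.00039953, -0.00163316, -0.00010896,  0.00158216,
        0.00026654]), 'joint_torque': array([ 9.39450038e-04, -8.80238342e+01, -3.82541978e+01,  7.07982760e-02,
        4.82607738e-02, -3.51782603e-05]), 'eef_pos': array([ 0.25806356, -0.56886943,  0.21339663]), 'eef_rot': array([ 9.77419885e-01,  2.11305637e-01, -6.01596240e-05, -5.40390896e-04]), 'force': array([ 0.15389548,  0.08039753, -0.19196264]), 'torque': array([-0.05010456, -0.04567543,  0.0104244 ]), 'gripper_force': 0.0, 'grip_width': 0.09104439436122036}
```

View pics/top0.png

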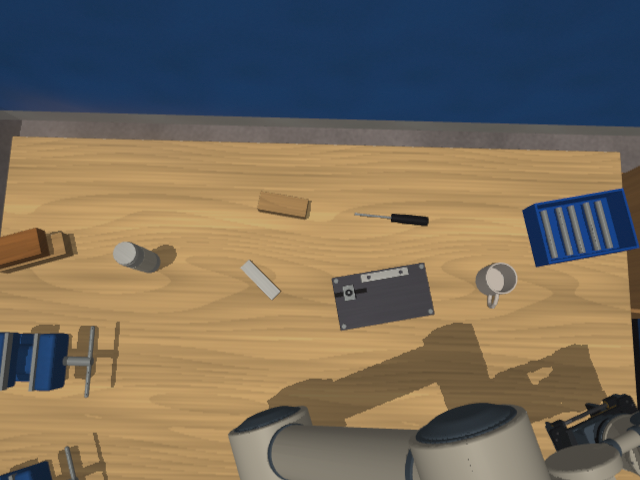

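View pics/scene0.png

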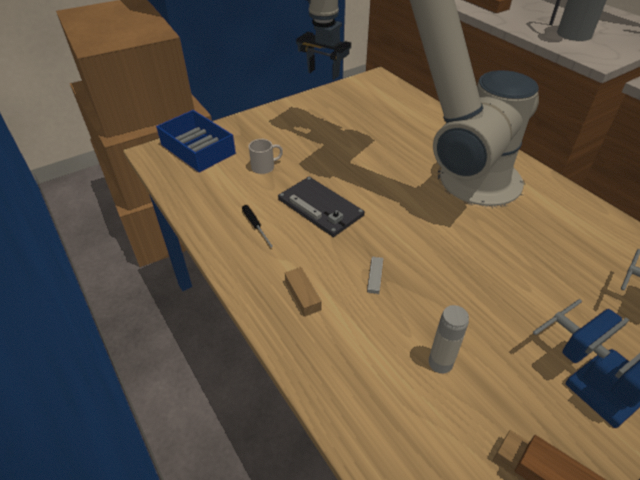

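The top view shows the bar at about (261,280), the jig at (382,296) with the fence along its upper edge, and the stop and knob at (348,293). The mug is at (495,280), the screwdriver at (395,218), the pine block at (284,205) and the can at (135,257). Next I'll measure these.

```bash
cat > h.py <<'E'
from rig import *
import cv2, numpy as np
from scipy.spatial.transform import Rotation as Ro
def ray(i,px,z):
    px=np.atleast_2d(px).astype(float); d=np.c_[(px[:,0]-i['cx'])/i['fx'],(px[:,1]-i['cy'])/i['fy'],np.ones(len(px))]@i['R']
    o=-i['R'].T@i['t']; return (o+d*((z-o[2])/d[:,2])[:,None])[:,:2]
def proj(i,X):
    c=np.atleast_2d(X)@i['R'].T+i['t']; return np.c_[i['fx']*c[:,0]/c[:,2]+i['cx'],i['fy']*c[:,1]/c[:,2]+i['cy']]
def biggest(m,roi):
    k=np.zeros_like(m); x0,y0,x1,y1=roi; k[y0:y1,x0:x1]=m[y0:y1,x0:x1]
    cs,_=cv2.findContours(k,cv2.RETR_EXTERNAL,cv2.CHAIN_APPROX_NONE); return max(cs,key=cv2.contourArea)[:,0,:]
def rect(P):
    c,(w,h),a=cv2.minAreaRect((P*1000).astype(np.float32))
    if w<h: w,h,a=h,w,a+90
    return np.array(c)/1000,w,h,(a+90)%180-90   # long-axis angle
def tcp():
    s=sense(); r=Ro.from_quat(s['eef_rot']); return s['eef_pos'],r.as_matrix(),s
E
python3 - <<'E'
from h import *
im=capture("top"); i=camera_info("top"); hsv=cv2.cvtColor(im,cv2.COLOR_RGB2HSV)
light=((hsv[:,:,1]<60)&(hsv[:,:,2]>110)).astype(np.uint8)
dark=((hsv[:,:,2]<110)&(hsv[:,:,1]<90)).astype(np.uint8)
print("bar",rect(ray(i,biggest(light,(225,245,300,315)),.016)))
d=biggest(dark,(315,250,450,340)); print("jig",rect(ray(i,d,.02)))
print("fence",rect(ray(i,biggest(light,(355,255,415,290)),.036)))
print("stop",rect(ray(i,biggest(light,(338,282,360,304)),.038)))
E
```

```text
bar (array([0.56428345, 0.1414037 ]), 118.98875427246094, 31.580785751342773, 46.72628402709961)
jig (array([ 0.52865741, -0.18248239]), 250.14251708984375, 138.83212280273438, -78.99424076080322)
fence (array([ 0.58410352, -0.18462686]), 124.67314147949219, 21.4923038482666, -79.1721305847168)
stop (array([ 0.53460529, -0.09220924]), 38.294273376464844, 26.53370475769043, 10.43835735321045)
```

```bash
R="0.191 -0.1735 0 0 0 0 1"; python3 -m handwheel '0.191 -0.1735 0 0 0 0 1;0.191 -0.1735 0 0 0 0 1;0.191 -0.1735 0 0 0 0 1;0.191 -0.1735 0 0 0 0 1;0.191 -0.1735 0 0 0 0 1;0.191 -0.1735 0 0 0 0 1;0.191 -0.1735 0 0 0 0 1;0.191 -0.1735 0 0 0 0 1;0.191 -0.1735 0 0 0 0 1;0.191 -0.1735 0 0 0 0 1;0.191 -0.1735 0 0 0 0 1;0.191 -0.1735 0 0 0 0 1'
python3 -m handwheel '0.191 -0.1735 0 0 0 0 1;0.191 -0.1735 0 0 0 0 1;0.191 -0.1735 0 0 0 0 1;0.191 -0.1735 0 0 0 0 1;0.191 -0.1735 0 0 0 0 1;0.191 -0.1735 0 0 0 0 1;0.191 -0.1735 0 0 0 0 1;0.191 -0.1735 0 0 0 0 1;0 0 0 0 0 -0.0413 1;0 0 0 0 0 -0.0413 1;0 0 0 0 0 -0.0413 1;0 0 0 0 0 0 1'
cat >> h.py <<'E'
def go(x,y,z,ang):  # required tool-frame shift (units) at present axes, and tool-z turn to bring tool x to world angle ang
    p,M,s=tcp(); a=np.degrees(np.arctan2(M[1,0],M[0,0])); d=np.array([x,y,z])-p
    t=(ang-a+90)%180-90
    print("tcp",p.round(4),"ang",round(a,2),"shift units",(M.T@d/.15).round(4),"turn first, units",round(-t/180,4),"tilt",np.degrees(np.arccos(-M[2,2])).round(2), "F",s['force'].round(1),"t",s['time_s'])
E
python3 - <<'E'
from h import *
go(.5643,.1414,.003,46.7)
im=capture("wrist"); cv2.imwrite("pics/w1.png",im[:,:,::-1]); i=camera_info("wrist")
print(proj(i,[.5643,.1414,.016]))
E
```

```text
time_s: 1.35
eef_pos: [0.4426, -0.1412, 0.2139]
eef_rot: [0.977, 0.211, -0.0, -0.0]
force: [0.9, 0.4, -0.2]
grip_width: 0.0911
gripper_force: 0.0
time_s: 2.55
eef_pos: [0.5648, 0.1416, 0.2137]
eef_rot: [0.918, 0.398, -0.0, -0.0]
force: [-0.4, -0.5, 0.4]
grip_width: 0.0913
gripper_force: 0.0
tcp [0.5648 0.1416 0.2137] ang 46.85 shift units [-2.9000e-03 -1.1000e-03  1.4044e+00] turn first, units 0.0009 tilt 0.03 F [-0.4 -0.5  0.4] t 2.55
[[314.79539068 217.95121448]]
```

View pics/w1.png

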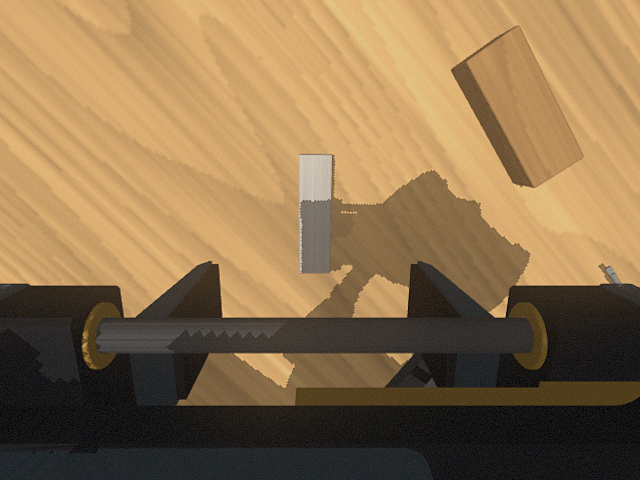

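The wrist view shows the bar between the fingers, upright in the image at x 299–334 and y 154–272. The prediction was (315,218), so it agrees to within about 5 mm along the bar's length. I'll grasp it.

```bash
python3 -m handwheel '0 0 0.2 0 0 0 1;0 0 0.23 0 0 0 1;0 0 0.23 0 0 0 1;0 0 0.23 0 0 0 1;0 0 0.23 0 0 0 1;0 0 0.23 0 0 0 1;0 0 0.05 0 0 0 1;0 0 0 0 0 0 -1;0 0 0 0 0 0 -1;0 0 0 0 0 0 -1;0 0 0 0 0 0 -1;0 0 0 0 0 0 -1' 20
python3 -m handwheel '0 0 0 0 0 0 -1;0 0 0 0 0 0 -1;0 0 0 0 0 0 -1;0 0 0 0 0 0 -1;0 0 0 0 0 0 -1'; python3 -c "
from h import *
go(.5643,.1414,.003,46.7)"
```

```text
time_s: 3.8
eef_pos: [0.5655, 0.1416, 0.0048]
eef_rot: [0.918, 0.396, 0.001, 0.0]
force: [0.6, 0.6, 0.4]
grip_width: 0.0541
gripper_force: 0.0
time_s: 4.3
eef_pos: [0.565, 0.1415, 0.004]
eef_rot: [0.918, 0.396, 0.0, 0.0]
force: [-0.7, -0.3, 3.4]
grip_width: 0.0316
gripper_force: 20.0
tcp [0.565  0.1415 0.004 ] ang 46.7 shift units [-0.0039 -0.003   0.0066] turn first, units -0.0 tilt 0.0 F [-0.7 -0.3  3.4] t 4.3
```

```bash
python3 -m handwheel '0 0 -0.1 0 0 0 -1;0 0 -0.25 0 0 0 -1;0 0 -0.25 0 0 0 -1;0 0 -0.2 0 0 0 -1;0 0 0 0 0 -0.0377 -1;0 0 0 0 0 -0.0377 -1;0 0 0 0 0 -0.0377 -1;0 0 0 0 0 -0.0377 -1;0 0 0 0 0 -0.0377 -1;0 0 0 0 0 -0.0377 -1;0 0 0 0 0 -0.0377 -1;0 0 0 0 0 -0.0377 -1'
python3 -m handwheel '-0.266 -0.102 0 0 0 0 -1;-0.266 -0.102 0 0 0 0 -1;-0.266 -0.102 0 0 0 0 -1;-0.266 -0.102 0 0 0 0 -1;-0.266 -0.102 0 0 0 0 -1;-0.266 -0.102 0 0 0 0 -1;-0.266 -0.102 0 0 0 0 -1;-0.266 -0.102 0 0 0 0 -1;0 0 0 0 0 0 -1;0 0 0 0 0 0 -1'
python3 - <<'E'
from h import *
go(.5057,-.1952,.025,101)
im=capture("wrist"); cv2.imwrite("pics/w2.png",im[:,:,::-1]); i=camera_info("wrist")
o=np.array([.5385,-.1806]);a=np.radians(11);ex=np.array([np.cos(a),np.sin(a)]);ey=np.array([-ex[1],ex[0]])
for n,x,y,z in (("c60,125",.06,.125,.02),("c-80,125",-.08,.125,.02),("fence end",.034,.05,.036),("stopface l",-.006,.0735,.038),("stop r",.032,.0735,.038)):
    print(n,proj(i,[*(o+x*ex+y*ey),z]).round(0))
E
```

```text
time_s: 5.5
eef_pos: [0.5647, 0.1415, 0.1236]
eef_rot: [0.634, 0.773, -0.0, -0.0]
force: [-1.0, -0.3, -1.7]
grip_width: 0.0318
gripper_force: 20.0
time_s: 6.5
eef_pos: [0.5052, -0.1959, 0.1237]
eef_rot: [0.637, 0.771, 0.0, -0.0]
force: [0.7, 0.8, -2.0]
grip_width: 0.0318
gripper_force: 20.0
tcp [ 0.5052 -0.1959  0.1237] ang 100.86 shift units [0.0034 0.0042 0.6577] turn first, units -0.0008 tilt 0.04 F [ 0.7  0.8 -2. ] t 6.5
c60,125 [[457.  49.]]
c-80,125 [[246.  49.]]
fence end [[416. 166.]]
stopface l [[358. 129.]]
stop r [[416. 129.]]
```

View pics/w2.png

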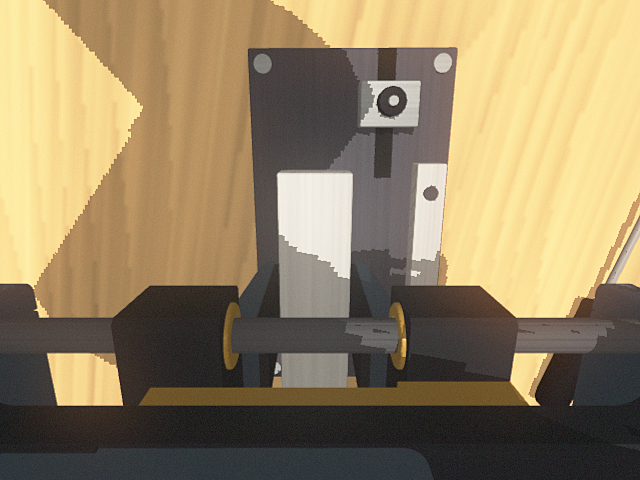

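The wrist view shows the bar held parallel to the fence. The bed corners are at (250,48) and (457,48), the stop face at row 127 and the fence end at (416,165). All of these match the predictions to within 1–2 px, so I'll lower the bar.

```bash
python3 -m handwheel '0.003 0.004 0.2 0 0 0 -1;0 0 0.2 0 0 0 -1;0 0 0.15 0 0 0 -1;0 0 0.08 0 0 0 -1;0 0 0.015 0 0 0 -1;0 0 0.01 0 0 0 -1;0 0 0 0 0 0 -1;0 0 0 0 0 0 -1;0 0 0 0 0 0 -1'
```

```text
time_s: 7.45
eef_pos: [0.5065, -0.1948, 0.0264]
eef_rot: [0.636, 0.772, 0.0, 0.001]
force: [-0.1, -0.1, -2.1]
grip_width: 0.032
gripper_force: 20.0
```

```bash
python3 -m handwheel '0 0 0.008 0 0 0 -1;0 0 0.004 0 0 0 -1;0 0 0 0 0 0 -1;0 0 0 0 0 0 -1;0 0 0 0 0 0 0.14;0 0 0 0 0 0 0.14;0 0 0 0 0 0 0.14;0 0 0 0 0 0 0.14'
python3 -m handwheel '0 0 -0.1 0 0 0 0.14;0 0 -0.25 0 0 0 0.14;0 0 -0.25 0 0 0 0.14;0 0 -0.05 0 0 0 0.14;0 0 0 0 0 0 -1;0 0 0 0 0 0 -1'
python3 - <<'E'
from h import *
go(.5057,-.1952,.025,101)
im=capture("wrist"); cv2.imwrite("pics/w3.png",im[:,:,::-1])
i=camera_info("wrist");print(proj(i,[.5057,-.1952,.036]))
E
```

```text
time_s: 8.25
eef_pos: [0.5062, -0.1946, 0.0238]
eef_rot: [0.636, 0.772, 0.0, -0.0]
force: [-0.9, 0.0, 0.4]
grip_width: 0.052
gripper_force: 0.0
time_s: 8.85
eef_pos: [0.5057, -0.1944, 0.1205]
eef_rot: [0.636, 0.772, -0.0, -0.0]
force: [-0.5, 0.8, -0.1]
grip_width: 0.0389
gripper_force: 0.0
tcp [ 0.5057 -0.1944  0.1205] ang 100.98 shift units [-0.0057 -0.0007  0.637 ] turn first, units -0.0001 tilt 0.06 F [-0.5  0.8 -0.1] t 8.85
[[313.49655821 250.78154407]]
```

View pics/w3.png

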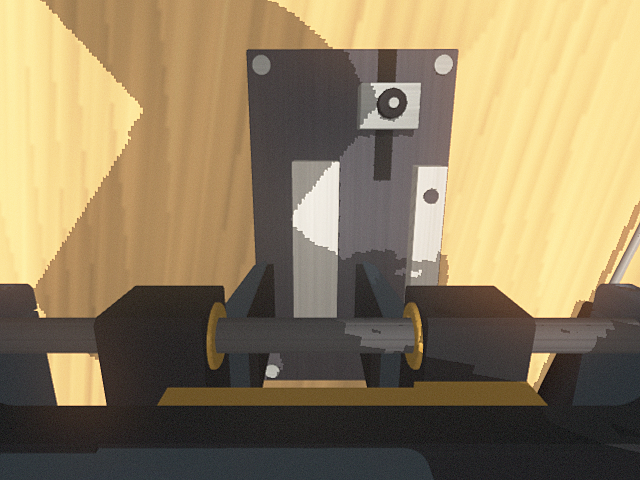

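The bar lies on the bed between x 292 and 339, with its far end at row 160. The stop face is at row 128.

```bash
cat >> h.py <<'E'
a_=np.radians(11);EX=np.array([np.cos(a_),np.sin(a_)]);EY=np.array([-EX[1],EX[0]]);O=np.array([.5385,-.1806])
def J(P): P=np.atleast_2d(P)-O; return (np.c_[P@EX,P@EY]*1000).round(1)
E
python3 - <<'E'
from h import *
i=camera_info("wrist")
print("bar far corners",J(ray(i,[[292,160],[339,160]],.036)))
print("stop face",J(ray(i,[[359,127],[420,128]],.038)))
print("fence end",J(ray(i,[[414,165.5]],.036)), "bed",J(ray(i,[[248,49],[457,49]],.02)))
print("tcp",J(tcp()[0][:2]))
print("push start -67,y"); 
p=O-.072*EX-.008*EY; go(*p,.026,101)
E
```

```text
bar far corners [[-49.2  54.6]
 [-18.   54.6]]
stop face [[-5.6 75.5]
 [33.6 74.8]]
fence end [[31.9 51. ]] bed [[-77.9 125.1]
 [ 59.2 125. ]]
tcp [[-35.   -7.1]]
push start -67,y
tcp [ 0.5055 -0.1943  0.1202] ang 100.99 shift units [-0.0067 -0.2458  0.6282] turn first, units -0.0001 tilt 0.11 F [0.4 0.1 0.4] t 8.9
```

```bash
python3 -m handwheel '0.01 -0.26 0 0 0 0 -1;0 0 0.2 0 0 0 -1;0 0 0.2 0 0 0 -1;0 0 0.15 0 0 0 -1;0 0 0.06 0 0 0 -1;0 0 0.02 0 0 0 -1;0 0 0 0 0 0 -1;0 0 0 0 0 0 -1' 
python3 -m handwheel '0 0.04 0 0 0 0 -1;0 0.04 0 0 0 0 -1;0 0.04 0 0 0 0 -1;0 0.04 0 0 0 0 -1;0 0.04 0 0 0 0 -1;0 0.04 0 0 0 0 -1;0 0.04 0 0 0 0 -1;0 0.03 0 0 0 0 -1;0 0 0 0 0 0 -1;0 0 0 0 0 0 -1'
python3 - <<'E'
from h import *
go(*O,.025,101);print(J(tcp()[0][:2]))
im=capture("wrist"); cv2.imwrite("pics/w4.png",im[:,:,::-1])
E
```

```text
time_s: 9.7
eef_pos: [0.4681, -0.2008, 0.0275]
eef_rot: [0.636, 0.772, 0.0, 0.001]
force: [-1.2, -0.5, -0.7]
grip_width: 0.0006
gripper_force: 0.0
time_s: 10.7
eef_pos: [0.5135, -0.1917, 0.0268]
eef_rot: [0.636, 0.772, 0.0, 0.0]
force: [-0.7, -0.8, -0.2]
grip_width: 0.0004
gripper_force: 0.0
tcp [ 0.5135 -0.1917  0.0268] ang 101.0 shift units [0.0409 0.1778 0.012 ] turn first, units -0.0 tilt 0.02 F [-0.7 -0.8 -0.2] t 10.7
[[-26.7  -6.1]]
```

View pics/w4.png

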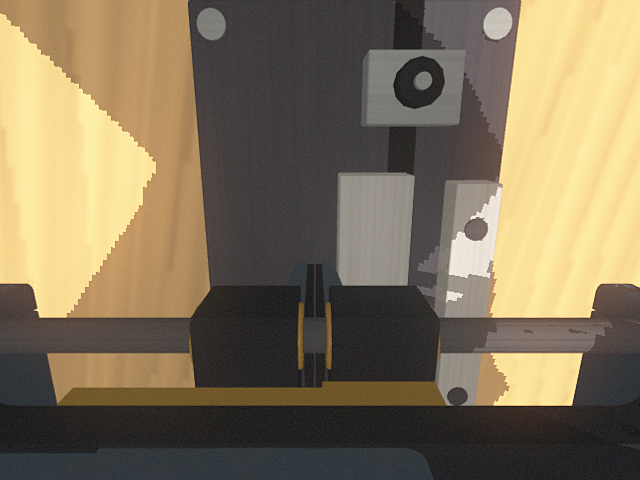

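The bar at x 338–414 is still parallel, about 12 mm short of the fence face at x ≈ 443. I'll creep in while watching the force.

```bash
python3 -m handwheel '0 0.02 0 0 0 0 -1;0 0.02 0 0 0 0 -1;0 0.02 0 0 0 0 -1;0 0.006 0 0 0 0 -1;0 0 0 0 0 0 -1;0 0 0 0 0 0 -1'
python3 -m handwheel '0 0.006 0 0 0 0 -1;0 0 0 0 0 0 -1'
python3 -m handwheel '0 0.006 0 0 0 0 -1;0 0 0 0 0 0 -1'
```

```text
time_s: 11.35
eef_pos: [0.523, -0.1898, 0.0269]
eef_rot: [0.636, 0.772, 0.0, 0.0]
force: [0.5, -0.5, 0.0]
grip_width: 0.0004
gripper_force: 0.0
time_s: 11.55
eef_pos: [0.5238, -0.1896, 0.0269]
eef_rot: [0.636, 0.772, -0.0, -0.0]
force: [0.1, 0.2, 0.2]
grip_width: 0.0003
gripper_force: 0.2
time_s: 11.75
eef_pos: [0.5247, -0.1894, 0.0268]
eef_rot: [0.636, 0.772, -0.0, -0.0]
force: [-1.1, 1.1, 0.5]
grip_width: 0.0004
gripper_force: 0.5
```

```bash
python3 -m handwheel '0 0.005 0 0 0 0 -1;0 0 0 0 0 0 -1' | grep -E "pos|force"
python3 -m handwheel '0 0.004 0 0 0 0 -1;0 0 0 0 0 0 -1'| grep -E "pos|force"
python3 -m handwheel '0 0.004 0 0 0 0 -1;0 0 0 0 0 0 -1'| grep -E "pos|force"
```

```text
eef_pos: [0.5255, -0.1893, 0.0269]
force: [-1.0, 0.2, 0.7]
gripper_force: 0.5
eef_pos: [0.5262, -0.1892, 0.0269]
force: [-0.6, -1.0, 0.3]
gripper_force: 0.5
eef_pos: [0.5267, -0.1891, 0.0269]
force: [-1.6, -0.3, -0.6]
gripper_force: 0.5
```

```bash
python3 -m handwheel '0 0.004 0 0 0 0 -1;0 0 0 0 0 0 -1' | grep -E "pos|force"
python3 -m handwheel '0 0.004 0 0 0 0 -1;0 0 0 0 0 0 -1'| grep -E "pos|force"
python3 -m handwheel '0 0.004 0 0 0 0 -1;0 0 0 0 0 0 -1'| grep -E "pos|force"
python3 -c "
from h import *
print(J(tcp()[0][:2]))"
```

```text
eef_pos: [0.5273, -0.189, 0.0269]
force: [-2.1, -0.0, 0.2]
gripper_force: 0.4
eef_pos: [0.5279, -0.1889, 0.0269]
force: [-0.6, -0.3, 0.3]
gripper_force: 0.4
eef_pos: [0.5285, -0.1888, 0.0269]
force: [-0.6, 0.5, 0.7]
gripper_force: 0.4
[[-11.4  -6.1]]
```

```bash
python3 -m handwheel '0 0.004 0 0 0 0 -1;0 0 0 0 0 0 -1' | grep -E "pos|force"
python3 -m handwheel '0 0.004 0 0 0 0 -1;0 0 0 0 0 0 -1'| grep -E "pos|force"
python3 -m handwheel '0 0.004 0 0 0 0 -1;0 0 0 0 0 0 -1'| grep -E "pos|force"
python3 - <<'E'
from h import *
im=capture("wrist"); cv2.imwrite("pics/w5.png",cv2.resize(im[140:420,180:520,::-1],None,fx=2,fy=2))
E
```

```text
eef_pos: [0.5291, -0.1886, 0.0268]
force: [-1.0, -0.4, 1.0]
gripper_force: 0.4
eef_pos: [0.5297, -0.1885, 0.0269]
force: [-0.9, -0.3, -0.4]
gripper_force: 0.4
eef_pos: [0.5303, -0.1884, 0.0269]
force: [-1.0, -0.4, 0.8]
gripper_force: 0.4
```

View pics/w5.png

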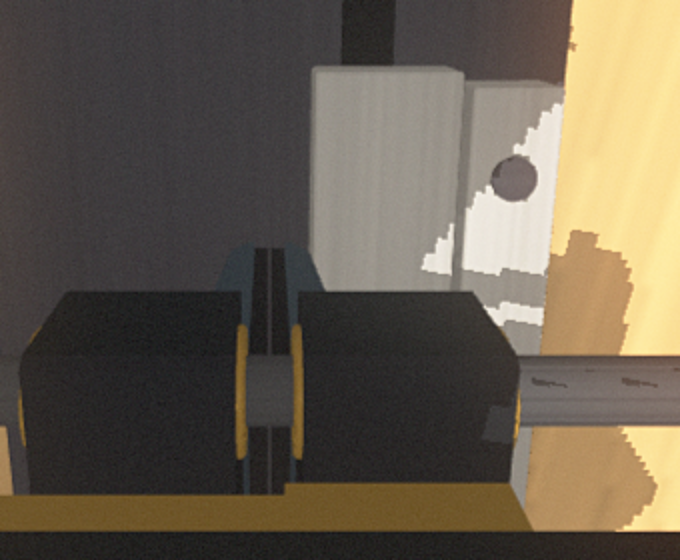

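The crop shows only a thin seam of about 4 px (≈1 mm) between the bar and the fence, and the two are parallel. I'll keep creeping in.

```bash
python3 -m handwheel '0 0.004 0 0 0 0 -1;0 0 0 0 0 0 -1' | grep -E "pos|force"
python3 -m handwheel '0 0.004 0 0 0 0 -1;0 0 0 0 0 0 -1'| grep -E "pos|force"
python3 -m handwheel '0 0.003 0 0 0 0 -1;0 0 0 0 0 0 -1'| grep -E "pos|force"
```

```text
eef_pos: [0.5308, -0.1883, 0.0269]
force: [-0.6, -0.3, -0.3]
gripper_force: 0.4
eef_pos: [0.5314, -0.1882, 0.0269]
force: [-1.6, -0.5, 0.4]
gripper_force: 0.4
eef_pos: [0.5319, -0.1881, 0.0269]
force: [-0.1, 0.4, 0.8]
gripper_force: 0.5
```

```bash
python3 -m handwheel '0 0.003 0 0 0 0 -1;0 0 0 0 0 0 -1' | grep -E "pos|force"
python3 -m handwheel '0 0.003 0 0 0 0 -1;0 0 0 0 0 0 -1'| grep -E "pos|force"
python3 -m handwheel '0 0.003 0 0 0 0 -1;0 0 0 0 0 0 -1'| grep -E "pos|force"
```

```text
eef_pos: [0.5323, -0.188, 0.0269]
force: [-1.8, 0.4, -0.3]
gripper_force: 0.7
eef_pos: [0.5323, -0.188, 0.0269]
force: [-3.8, -2.2, 2.1]
gripper_force: 2.4
eef_pos: [0.5324, -0.188, 0.0268]
force: [-6.7, -4.5, 3.8]
gripper_force: 4.0
```

```bash
python3 -m handwheel '0 0.003 0 0 0 0 -1;0 0 0 0 0 0 -1' | grep -E "pos|force"
python3 -m handwheel '0 0.003 0 0 0 0 -1;0 0 0 0 0 0 -1;0 0 0 0 0 0 -1;0 0 0 0 0 0 -1'| grep -E "pos|force"
python3 -c "
from h import *
print(J(tcp()[0][:2]),tcp()[2]['time_s'])"
```

```text
eef_pos: [0.5324, -0.188, 0.0268]
force: [-9.4, -6.2, 5.6]
gripper_force: 5.6
eef_pos: [0.5325, -0.1879, 0.0268]
force: [-12.6, -7.4, 7.1]
gripper_force: 7.1
[[-7.3 -6. ]] 15.4
```

Fence pressed at about 13 N and held. Now I'll back off and go to the bar's open end.

```bash
python3 -m handwheel '0 -0.02 0 0 0 0 -1;0 -0.06 0 0 0 0 -1;0 0 -0.2 0 0 0 -1;0 0 -0.2 0 0 0 -1;-0.28 0.12 0 0 0 0 -1;-0.293 0.125 0 0 0 0 -1;0 0 0 0 0 0 -1;0 0 0 0 0 0 -1'
python3 - <<'E'
from h import *
p=O+.0175*EX-.092*EY
go(*p,.0255,101);print(J(tcp()[0][:2]))
im=capture("wrist"); cv2.imwrite("pics/w6.png",im[:,:,::-1])
i=camera_info("wrist"); print(proj(i,[*(O+.018*EX-.065*EY),.036]))
E
```

```text
time_s: 16.2
eef_pos: [0.5745, -0.268, 0.0865]
eef_rot: [0.637, 0.771, 0.0, -0.0]
force: [-0.6, -0.0, -0.2]
grip_width: 0.0008
gripper_force: 0.0
tcp [ 0.5745 -0.268   0.0865] ang 100.92 shift units [ 0.0041 -0.0079  0.4066] turn first, units -0.0004 tilt 0.02 F [-0.6 -0.  -0.2] t 16.2
[[ 18.7 -92.6]]
[[312.7290117  222.53580204]]
```

View pics/w6.png

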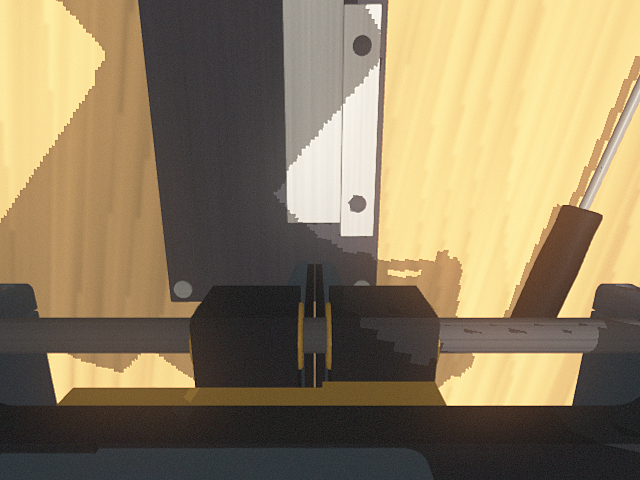

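The bar is flush along the fence, with its open end at (314,222) as predicted. The screwdriver handle at (555,260) is clear of the fingers.

```bash
python3 -m handwheel '0.004 -0.006 0.15 0 0 0 -1;0 0 0.15 0 0 0 -1;0 0 0.08 0 0 0 -1;0 0 0.02 0 0 0 -1;0 0 0 0 0 0 -1;0.02 0 0 0 0 0 -1;0.02 0 0 0 0 0 -1;0.02 0 0 0 0 0 -1;0.02 0 0 0 0 0 -1;0.02 0 0 0 0 0 -1;0.02 0 0 0 0 0 -1;0 0 0 0 0 0 -1'
python3 -c "
from h import *
go(*O,.025,101);print(J(tcp()[0][:2]))"
```

```text
time_s: 17.45
eef_pos: [0.5701, -0.2487, 0.0268]
eef_rot: [0.636, 0.772, 0.0, -0.0]
force: [0.6, -0.4, 0.2]
grip_width: 0.0003
gripper_force: 0.0
tcp [ 0.5701 -0.2487  0.0268] ang 101.0 shift units [ 0.4857 -0.1199  0.0124] turn first, units -0.0 tilt 0.03 F [ 0.6 -0.4  0.2] t 17.45
[[ 18.  -72.9]]
```

```bash
python3 -m handwheel '0.015 0 0 0 0 0 -1;0.015 0 0 0 0 0 -1;0.015 0 0 0 0 0 -1;0 0 0 0 0 0 -1'|grep force
python3 - <<'E'
from h import *
print(J(tcp()[0][:2]))
im=capture("wrist"); cv2.imwrite("pics/w7.png",im[:,:,::-1])
E
```

```text
force: [-1.0, -0.5, -0.3]
gripper_force: 0.0
[[ 18.  -66.2]]
```

View pics/w7.png

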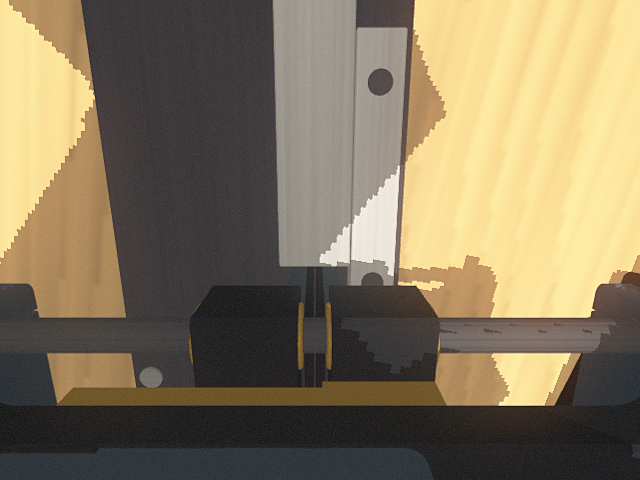

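The bar is flush on the fence, and its rear end is at row 266, at the fingertips. I'll creep it to the stop.

```bash
python3 -m handwheel '0.006 0 0 0 0 0 -1;0.006 0 0 0 0 0 -1;0 0 0 0 0 0 -1'|grep -E "pos|^force"
python3 -m handwheel '0.006 0 0 0 0 0 -1;0 0 0 0 0 0 -1'|grep -E "pos|^force"
python3 -m handwheel '0.004 0 0 0 0 0 -1;0 0 0 0 0 0 -1'|grep -E "pos|^force"
python3 - <<'E'
from h import *
print(J(tcp()[0][:2]))
im=capture("top");i=camera_info("top")
print("pred seated end px",proj(i,[*(O+.018*EX+.0745*EY),.036]))
hsv=cv2.cvtColor(im,cv2.COLOR_RGB2HSV)
light=((hsv[:,:,1]<60)&(hsv[:,:,2]>110)).astype(np.uint8)
cv2.imwrite("pics/t2.png",cv2.resize(im[255:325,325:405,::-1],None,fx=8,fy=8,interpolation=cv2.INTER_NEAREST))
E
```

```text
eef_pos: [0.5686, -0.2407, 0.0268]
force: [-0.0, -0.2, -1.1]
eef_pos: [0.5688, -0.2406, 0.027]
force: [1.3, -5.7, -1.3]
eef_pos: [0.5688, -0.2405, 0.0271]
force: [-0.4, -8.7, -1.6]
[[ 18.4 -64.6]]
pred seated end px [[353.08332534 289.55874579]]
```

View pics/t2.png

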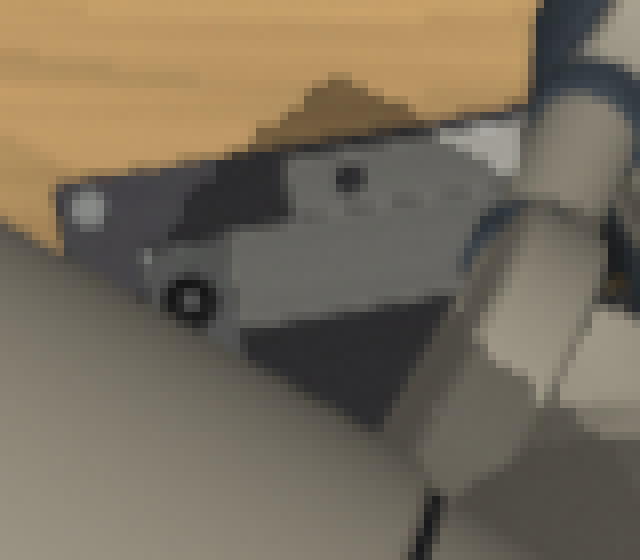

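The top crop shows the bar's end against the stop block at crop x ≈ 235 and its side against the fence. The push force is about 9 N. I'll hold, then withdraw.

```bash
python3 -m handwheel '0 0 0 0 0 0 -1;0 0 0 0 0 0 -1;0 0 0 0 0 0 -1;0 0 0 0 0 0 -1'
python3 -m handwheel '-0.02 0 0 0 0 0 -1;-0.06 0 0 0 0 0 -1;0 0 -0.2 0 0 0 -1;0 0 -0.25 0 0 0 -1;0.2 -0.1 -0.1 0 0 0 -1;0.2 -0.1 0 0 0 0 -1;0 0 0 0 0 0 -1;0 0 0 0 0 0 -1'
python3 - <<'E'
from h import *
im=capture("wrist"); cv2.imwrite("pics/w8.png",im[:,:,::-1]);print(sense()['time_s'])
E
```

```text
time_s: 19.05
eef_pos: [0.5688, -0.2405, 0.0271]
eef_rot: [0.636, 0.772, -0.0, 0.001]
force: [-0.1, -7.5, -1.9]
grip_width: 0.0003
gripper_force: 4.1
time_s: 19.85
eef_pos: [0.5298, -0.198, 0.1097]
eef_rot: [0.636, 0.772, 0.0, 0.0]
force: [0.7, 0.2, 0.6]
grip_width: 0.0003
gripper_force: 0.0
19.9
```

View pics/w8.png

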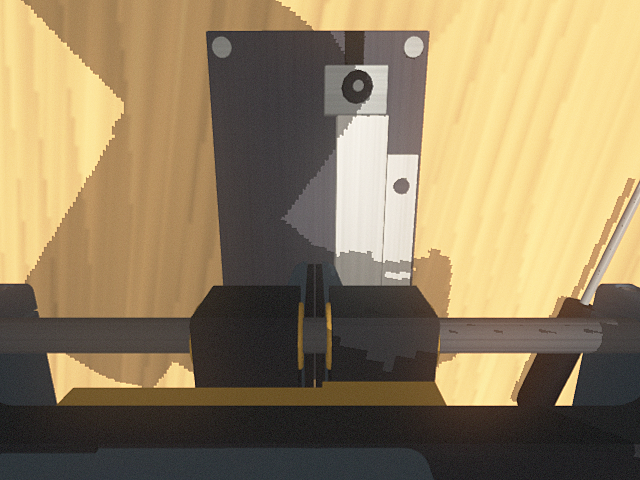

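The bar's end meets the stop at row 115 and its side meets the fence at x ≈ 387, with no visible gap. The gripper is clear, so I'm handing in.

```bash
python3 -c "
from rig import *
print(job_done())"
```

```text
the job is handed in; nothing more can be done
None
```

I pressed the bar flush on the fence at about 13 N, then pushed it against the end stop at about 8 N and left it touching both, with the gripper clear. I handed the job in at about 20 s; the hand-in returned no verdict.

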